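Set the glazed pots on their kiln stilts

TASK

Load the kiln shelf for the glaze firing: stand each of the four glazed (coloured) pots upright and well centred on the three-pointed stilt of its size, the smallest foot on the smallest stilt and so on up to the widest foot on the widest stilt. Set the pots down without dropping them, do not push the stilts about, and leave the two bare pink pots where they are on the ware board.

Things in the scene. Friction and masses are not known exactly. Their poses are not given: they have to be found in the camera images.
- blue_cup_center (a point): Straight cup in cobalt-blue glaze, smallest foot of the four glazed pots: 56 mm across from foot to rim, 76 mm high, open, wall 5 mm, 0.17 kg. Grip it across the outside near the rim. Stands upright on the ware board, its foot 12 mm above the table. Point: its centre, half-way up; z along its axis, up.
- green_beaker_center (a point): Beaker in green glaze, second smallest foot, 70 mm across; straight neck 52 mm across over its top 30 mm, the place to grip; 90 mm high, open, wall 5 mm, 0.25 kg. Stands upright on the ware board, its foot 12 mm above the table. Point: its centre, half-way up; z along its axis, up.
- yellow_vase_center (a point): Vase in amber-yellow glaze, second widest foot, 84 mm across; belly 88 mm; straight neck 46 mm across over its top 30 mm, the place to grip; 98 mm high, open, wall 5 mm, 0.34 kg. Stands upright on the ware board, its foot 12 mm above the table. Point: its centre, half-way up; z along its axis, up.
- red_bottle_center (a point): Squat bottle in dark-red glaze, widest foot, 102 mm across; belly 106 mm; straight neck 44 mm across over its top 32 mm, the place to grip; 106 mm high, open, wall 5 mm, 0.46 kg. Stands upright on the ware board, its foot 12 mm above the table. Point: its centre, half-way up; z along its axis, up.
- bare_cup_center (a point): Bare, unglazed pale-pink cup, the same shape and size as the blue one (56 mm across, 76 mm high). It stays where it is on the ware board, 320 by 380 mm, which lies to the left or right of the kiln shelf. Point: its centre, half-way up.
- bare_vase_center (a point): Bare, unglazed pale-pink vase, the same shape and size as the yellow one (belly 88 mm, neck 46 mm, 98 mm high). It stays where it is on the ware board. Point: its centre, half-way up.
- stilt_small: The smallest of the four white three-armed kiln stilts, for the 56 mm foot. Its three upright points lie on a circle 40 mm across; 20 mm high over the points. Loose and light, flat on the kiln shelf, 65 mm above the table: a pot on it has its foot 85 mm above the table. Origin: centre of its underside; z up, x along one arm.
- stilt_medium: The second smallest of the four white three-armed kiln stilts, for the 70 mm foot. Its three upright points lie on a circle 54 mm across; 20 mm high over the points. Loose and light, flat on the kiln shelf, 65 mm above the table: a pot on it has its foot 85 mm above the table. Origin: centre of its underside; z up, x along one arm.
- stilt_large: The second widest of the four white three-armed kiln stilts, for the 84 mm foot. Its three upright points lie on a circle 68 mm across; 20 mm high over the points. Loose and light, flat on the kiln shelf, 65 mm above the table: a pot on it has its foot 85 mm above the table. Origin: centre of its underside; z up, x along one arm.
- stilt_extra_large: The widest of the four white three-armed kiln stilts, for the 102 mm foot. Its three upright points lie on a circle 84 mm across; 20 mm high over the points. Loose and light, flat on the kiln shelf, 65 mm above the table: a pot on it has its foot 85 mm above the table. Origin: centre of its underside; z up, x along one arm. Mid-shelf, between the stilts, three thin cones are fixed, 53 mm high.
Mind the look-alikes: they are no part of the job. Leave any red or yellow look-alike of the part that bears blue_cup_center alone.

How it is judged:
By the outcome, as a careful person would: the job done as asked, in the order asked, and still so for the second after the job is handed in, with the robot touching nothing.
It also fails if it takes over 128 s, if anything falls off the work surface, if the arm or the gripper's body presses on something with over 40 N, if the wrist force passes 120 N, or if a joint passes its speed limit or range.

ROBOT

A 6-joint arm with a two-finger parallel gripper is mounted at the origin on the work surface. World frame = base frame: x ahead of the robot, y to its left, z up, the work surface at z = 0. Lengths are in m, angles in rad, forces in N, time in s.
With the tool pointing down it reaches from about 0.25 to 0.8 m from the base axis. Payload 8.5 kg.
Tool frame: the origin (TCP) lies between the finger pads; the fingertips stand 14 mm ahead of it and the grasp point (between the pads) lies 5 mm behind it; z points along the fingers, y is the line along which they close (so a half turn about z gives the same grasp; the last joint's range is limited). The gripper opens to 85 mm and grips with 20 to 120 N. Pads are 22 mm wide; open, the fingers measure 114 mm over their backs; the gripper's body (76 mm by 85 mm) begins 54 mm behind the grasp point. The pads swing forward as they close: fully open they stand 13 mm farther back than shut.
Start: joints at [-1.177, 0.238, -0.013, 1.319, 0, 1.571], TCP at [0.201, -0.485, 0.245] pointing down, gripper open.
Joint ranges: [-2.66, 2.66], [-1.03, 1.9], [-1.14, 1.46], [-1.82, 2.27], [-1.45, 1.34], [-3.14, 3.14]. Speed limits (rad/s): [2.22, 2.22, 2.79, 3.14, 3.14, 3.14].

INTERFACE

Orientations are given as a 3x3 rotation matrix whose columns are the frame's x, y, z axes.
In Python, from plant import manip gives the robot as it stands.
- The arm moves only by the tool play_rows, never from a script. Its argument "steps" is a list that holds one entry, the list of rows, each a list of 6 numbers: the shift along the tool's x, y, z in mm, then the turn, a rotation vector about the tool's x, y, z in degrees. In form: [[[dx, dy, dz, wx, wy, wz], ...]]. A call has 1 to 10 rows; each row is the pose to reach, as a shift and turn from the pose commanded when the call began, along the tool's axes at that moment; what a row does not reach only later rows make up. A row lasts 1/10 s, in which the tool goes at most 50 mm and 8.59 degrees, less where a joint would pass 70% of its speed; a pose out of reach is approached as far as the arm can. A call with a gripper value outside its range is refused whole. "claw" is the finger opening in mm, from 0 to 85.4, set as the call begins (left out, the last holds). The fingers move at their own pace and stop on an object; "newtons" is the grip in N (left out, the last holds). Time passes only in rows, so rows that repeat a pose let the fingers close. It gives the time, the measured TCP pose, the force, the opening and the grip force at its end, in the units of the state.
- manip.observe(): the state, without advancing time (a new reading comes with each control period).
- manip.capture(name): name is "side" or "top" or "wrist"; returns a dict with "image" (384x512x3 uint8, red, green, blue), "intrinsics" (3x3 intrinsics, pixels), "rvec" (rotation vector, rad) and "tvec" (3), from world to camera coordinates, as OpenCV has them; the wrist camera has in their place "hand_eye" (4x4, takes a point from camera to tool coordinates, whose origin is the TCP and whose axes are the flange's). Camera axes: x right, y down, z forward; pixel columns grow to the right and rows downward; lengths in m; the calibration is good to about 2 mm. The wrist camera is an equidistant fisheye: a pixel r from the principal point sees the ray r / f radians off the axis. A picture is of the moment at which its call begins: read the wrist's pose just before it. There is no depth.
- manip.hand_in(): hands the job in; it is judged then, once.
The state is a dict: "time": time; "joint_positions": joint angles; "qvel": joint speeds; "joint_torque": joint torques, N m; "ee_pos": TCP position; "eef_rot": TCP orientation; "contact_force": force on the tool from outside, world axes, zero at the start; "wrist_torque": the same for the moment, N m; "finger_gap": finger opening in m; "grasp_force": force on a finger pad.
Only numpy, scipy, OpenCV 4.12 (cv2) and the standard library are available. Lean on these libraries where they do the work, as an engineer would, in place of code of your own. Each camera call takes 0.05 s, during which the arm holds its last target. There are 200 camera calls.

## Working session

There is one attempt and no reset: what is moved stays moved. The work goes in short steps, Python scripts to look and compute and a tool call to move; the robot and the scene stay as the last step left them, time stands still between calls to the robot, and variables do not carry over. Pictures are saved under pics/ and viewed, at most 14 in all, crops included, and the job is handed in when it is done.

Besides the shell and the picture viewer there is one more tool, called after "Request:" in YAML: its name, and indented under it one key for each argument. play_rows: Moves the arm, as the interface text tells. Its arguments: {"type":"object","properties":{"steps":{"type":"array","items":{"type":"array","items":{"type":"array","items":{"type":"number"}}}},"claw":{"type":"number"},"newtons":{"type":"number"}},"required":["steps"]}

```bash
mkdir -p pics; ls; cat > h.py <<'E'
import numpy as np, cv2
from plant import manip
def cap(n):
    s=manip.observe(); c=manip.capture(n); c['s']=s; return c
def save(n,im): cv2.imwrite('pics/'+n+'.png',im[...,::-1])
def ray(c,uv):
    R=cv2.Rodrigues(np.array(c['rvec'],float))[0]; t=np.array(c['tvec'],float).ravel()
    d=R.T@np.linalg.solve(c['intrinsics'],[uv[0],uv[1],1.]); return -R.T@t,d
def onz(c,uv,z):
    o,d=ray(c,uv); return o+d*(z-o[2])/d[2]
E
python3 - <<'E'
from h import *
s=manip.observe(); print(s)
for n in('top','side'):
    c=cap(n); save(n+'0',c['image']); print(n,c['intrinsics'],ray(c,(256,192)))
E
```

```text
pics
{'time': 0.0, 'joint_positions': array([-1.17700821e+00,  2.38786971e-01, -1.42327151e-02,  1.31917505e+00,
       -2.58129278e-06,  1.57082148e+00]), 'qvel': array([ 0.00123735,  0.00116861,  0.00187059, -0.00290135,  0.00112459,
        0.00050795]), 'joint_torque': array([-5.85269445e-04, -5.38773751e+01,  3.46438229e+01,  1.82178919e-02,
        2.96189637e-05, -2.82723579e-05]), 'ee_pos': array([ 0.20129278, -0.48447276,  0.24468273]), 'eef_rot': array([[ 9.23471879e-01,  3.83665739e-01, -5.38936295e-04],
       [ 3.83666117e-01, -9.23470977e-01,  1.29038253e-03],
       [-2.61646027e-06, -1.39840357e-03, -9.99999022e-01]]), 'contact_force': array([-0.07892998,  0.13860815, -0.26814243]), 'wrist_torque': array([ 0.0288946 , -0.01388934,  0.00838373]), 'grasp_force': 0.0, 'finger_gap': 0.08580466506794544}
top [[495.67345274   0.         257.50840791]
 [  0.         495.67345274 190.15378062]
 [  0.           0.           1.        ]] (array([ 0.36182825, -0.07643251,  1.6815658 ]), array([ 8.60095388e-02,  8.80275991e-04, -9.96305535e-01]))
side [[348.06923484   0.         258.84087821]
 [  0.         348.06923484 186.37290882]
 [  0.           0.           1.        ]] (array([0.16247534, 0.44315086, 0.67970992]), array([ 0.38894509, -0.58416181, -0.71260415]))
```

View pics/top0.png

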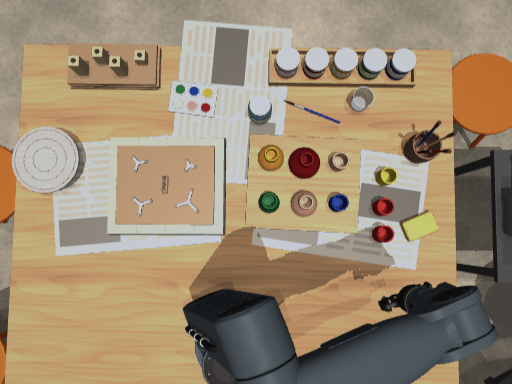

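View pics/side0.png

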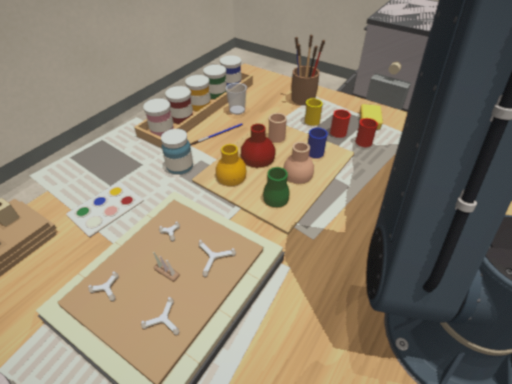

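Top view: glazed pots on board: yellow (270,157), red (304,163), green (268,202), blue (338,202), with bare cup (339,160) and bare vase (303,203). The stilts are at (139,163), (189,165), (142,205), (188,202), with cones at (165,184). The look-alike cups at (388,176), (383,207), (383,233) lie off the board and should be ignored. The side view shows the same layout.

```bash
python3 - <<'E'
from h import *
c=cap('top'); im=c['image']; hsv=cv2.cvtColor(im,cv2.COLOR_RGB2HSV)
# stilts
x0,y0,x1,y1=118,148,214,225
m=np.zeros(im.shape[:2],np.uint8); m[y0:y1,x0:x1]=((hsv[...,1]<60)&(hsv[...,2]>150))[y0:y1,x0:x1]
n,l,st,ce=cv2.connectedComponentsWithStats(m)
for i in range(1,n):
    if st[i,4]<15: continue
    p=np.argwhere(l==i)[:,::-1]; (cx,cy),r=cv2.minEnclosingCircle(p.astype(np.float32))
    print('stilt',st[i],ce[i].round(1),onz(c,ce[i],.08).round(3),r*3.2)
for n,uv,z in[('yel',(271,153),.11),('red',(304,159),.118),('bcup',(339,158),.088),('grn',(268,200),.102),('bvase',(303,201),.11),('blue',(338,201),.088),('cone',(165,184),.09),('b00',(247,137),.012),('b11',(360,230),.012)]:
    print(n,onz(c,uv,z).round(3))
w=cap('wrist'); save('w0',w['image']); print(w['intrinsics'],w['hand_eye'])
t=im[140:230,110:350]; save('t0c',cv2.resize(t,None,fx=3.3,fy=3.3,interpolation=cv2.INTER_CUBIC))
E
```

```text
stilt [131 156  15  17  69] [137.2 162.7] [0.59  0.313 0.08 ] 28.854177856445315
stilt [185 159  10  14  53] [188.4 165.3] [0.584 0.146 0.08 ] 21.925450134277344
stilt [174 188  24  25 115] [187.3 202.2] [0.464 0.147 0.08 ] 45.1443359375
stilt [131 197  20  19  89] [140.3 204. ] [0.456 0.299 0.08 ] 35.57029724121094
stilt [118 224  18   1  18] [126.5 224. ] [0.391 0.341 0.08 ] 27.200320434570315
stilt [137 224  25   1  25] [149. 224.] [0.392 0.268 0.08 ] 38.40032043457032
stilt [166 224  27   1  27] [179. 224.] [0.393 0.172 0.08 ] 41.600320434570314
yel [ 0.624 -0.121  0.11 ]
red [ 0.604 -0.226  0.118]
bcup [ 0.614 -0.343  0.088]
grn [ 0.473 -0.114  0.102]
bvase [ 0.471 -0.225  0.11 ]
blue [ 0.474 -0.34   0.088]
cone [0.521 0.219 0.09 ]
b00 [ 0.694 -0.042  0.012]
b11 [ 0.383 -0.426  0.012]
[[297.31863964   0.         255.85937604]
 [  0.         297.31863964 198.47908067]
 [  0.           0.           1.        ]] [[ 7.76441143e-05 -9.53031445e-01 -3.02871358e-01  7.71534570e-02]
 [ 9.99999611e-01 -1.92258328e-04  8.61330426e-04 -4.69661512e-04]
 [-8.79104521e-04 -3.02871307e-01  9.53031059e-01 -1.29121922e-01]
 [ 0.00000000e+00  0.00000000e+00  0.00000000e+00  1.00000000e+00]]
```

View pics/t0c.png

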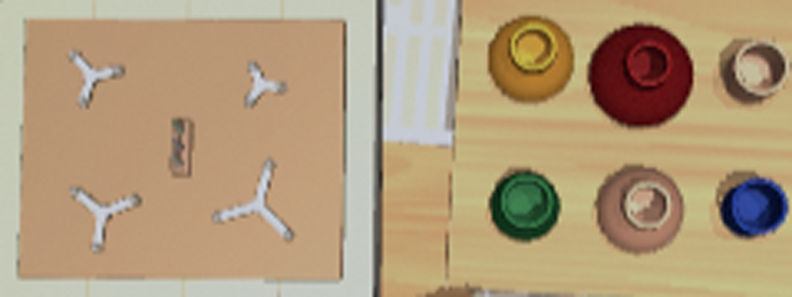

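View pics/w0.png

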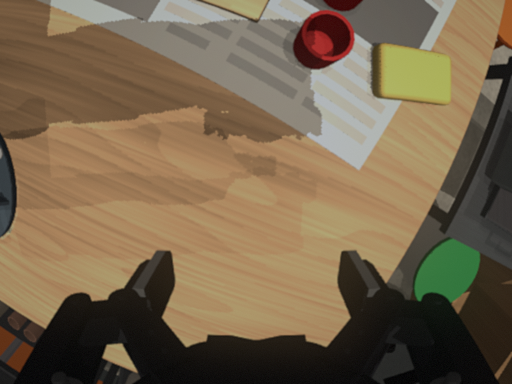

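The crop confirms sizes by arm span: small (0.584,0.146), medium (0.590,0.313), large (0.456,0.299) and XL (0.464,0.147). The wrist image shows the board ahead and the fingers at the bottom (rows > 250). Next I'll move the wrist camera over the board.

```bash
cat >> h.py <<'E'
from scipy.spatial.transform import Rotation as Ro
DOWN=np.array([[0,1,0],[1,0,0],[0,0,-1.]])  # tool x=+Y, y=+X, z down
def go(p,R=DOWN):
    s=manip.observe(); R0=s['eef_rot']
    return (R0.T@(np.array(p)-s['ee_pos'])*1000).round(1), np.degrees(Ro.from_matrix(R0.T@R).as_rotvec()).round(2)
def wpts(c,uv,z):
    """wrist pixels -> world points on plane z"""
    uv=np.atleast_2d(np.asarray(uv,float)); K=c['intrinsics']
    q=(uv-[K[0,2],K[1,2]])/K[0,0]; th=np.linalg.norm(q,axis=1); k=np.where(th>1e-9,np.sin(th)/np.maximum(th,1e-9),1)
    d=np.c_[q*k[:,None],np.cos(th)]; H=c['hand_eye']; s=c['s']
    o=s['ee_pos']+s['eef_rot']@H[:3,3]; d=d@(s['eef_rot']@H[:3,:3]).T
    return o+d*((z-o[2])/d[:,2])[:,None]
def wpix(c,P):
    H=c['hand_eye']; s=c['s']; K=c['intrinsics']
    t=(np.atleast_2d(P)-s['ee_pos'])@s['eef_rot']; q=(t-H[:3,3])@H[:3,:3]
    r=np.linalg.norm(q[:,:2],axis=1); th=np.arctan2(r,q[:,2])
    return q[:,:2]/r[:,None]*th[:,None]*K[0,0]+[K[0,2],K[1,2]]
E
python3 -c "
from h import *
print(go([.54,-.30,.35]))"
```

```text
(array([ 383.6,  -40.6, -105. ]), array([-5.000e-02, -3.000e-02, -6.744e+01]))
```

Request:
play_rows:
  steps:
    - [[40,0,-50,0,0,-8],[85,-8,-80,0,0,-16],[130,-15,-105,0,0,-24],[178,-20,-105,0,0,-32],[226,-25,-105,0,0,-40],[274,-30,-105,0,0,-48],[322,-35,-105,0,0,-56],[370,-40,-105,0,0,-64],[384,-41,-105,0,0,-67.4],[384,-41,-105,0,0,-67.4]]

```text
time: 1.2
ee_pos: [0.5429, -0.2976, 0.3488]
eef_rot: [[-0.005, 1.0, -0.001], [1.0, 0.005, 0.001], [0.001, -0.001, -1.0]]
contact_force: [-0.5, -0.3, -0.0]
finger_gap: 0.0853
grasp_force: 0.0
```

```bash
python3 - <<'E'
from h import *
w=cap('wrist'); save('w1',w['image']); print(w['s']['ee_pos'],w['s']['eef_rot'].round(3),w['s']['joint_positions'].round(2))
print(go([.52,.16,.35]))
np.save('w1.npy',w,allow_pickle=True)
E
```

```text
[ 0.54290342 -0.29759941  0.34879113] [[-0.005  1.    -0.001]
 [ 1.     0.005  0.001]
 [ 0.001 -0.001 -1.   ]] [-0.5   0.41  0.5   1.66  0.    1.06]
(array([ 4.586e+02, -2.080e+01, -4.000e-01]), array([-0.08, -0.04,  0.08]))
```

View pics/w1.png

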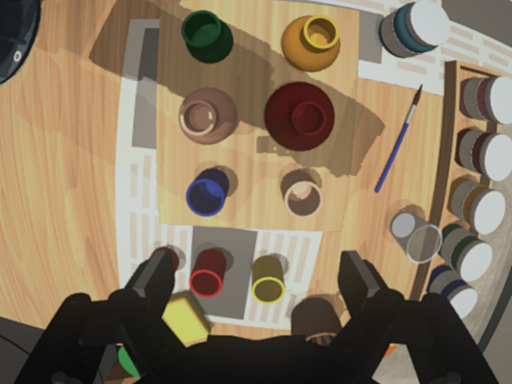

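The wrist view shows the rims of blue (206,196), green (203,30), yellow (322,32), red (310,118), bare cup (303,198) and bare vase (199,118). Next I'll look at the shelf and fit rims and stilts together.

Request:
play_rows:
  steps:
    - [[48,-2,0,0,0,0],[96,-4,0,0,0,0],[144,-6,5,0,0,0],[192,-8,10,0,0,0],[240,-10,15,0,0,0],[288,-12,20,0,0,0],[336,-14,25,0,0,0],[384,-16,30,0,0,0],[432,-20,30,0,0,0],[469,-21,30,0,0,0]]

```text
time: 2.25
ee_pos: [0.5185, 0.1704, 0.3206]
eef_rot: [[0.003, 1.0, 0.0], [1.0, -0.003, 0.0], [0.0, 0.0, -1.0]]
contact_force: [0.1, 0.2, -0.1]
finger_gap: 0.0855
grasp_force: 0.0
```

Request:
play_rows:
  steps:
    - [[0,0,0,0,0,0],[0,0,0,0,0,0],[0,0,0,0,0,0]]

```text
time: 2.55
ee_pos: [0.5195, 0.1679, 0.3205]
eef_rot: [[0.003, 1.0, 0.0], [1.0, -0.003, -0.0], [-0.0, 0.0, -1.0]]
contact_force: [0.9, -0.1, 1.0]
finger_gap: 0.0856
grasp_force: 0.0
```

```bash
cat >> h.py <<'E'
def rect(c,ctr,z,half=.08,mm=.4):
    """orthographic crop of plane z round ctr: columns +x world, rows -y world... (col=x,row=y up)"""
    n=int(2*half*1000/mm); a=(np.arange(n)-n/2+.5)*mm/1000
    X,Y=np.meshgrid(ctr[0]+a,ctr[1]-a); uv=wpix(c,np.c_[X.ravel(),Y.ravel(),np.full(n*n,z)]).astype(np.float32)
    return cv2.remap(c['image'],uv[:,0].reshape(n,n),uv[:,1].reshape(n,n),cv2.INTER_CUBIC)
def circ(c,ctr,z,r,half=.06,mm=.4,p2=12):
    im=rect(c,ctr,z,half,mm); g=cv2.GaussianBlur(cv2.cvtColor(im,cv2.COLOR_RGB2GRAY) if 1 else 0,(0,0),2)
    R=r*1000/mm; h=cv2.HoughCircles(g,cv2.HOUGH_GRADIENT_ALT,1,20,param1=60,param2=.3,minRadius=int(R*.92),maxRadius=int(R*1.08)+1)
    out=[]
    if h is not None:
        n=im.shape[0]
        for u,v,q in h[0][:3]:
            out.append((ctr[0]+(u-n/2+.5)*mm/1000,ctr[1]-(v-n/2+.5)*mm/1000,q*mm)); cv2.circle(im,(int(u),int(v)),int(q),(0,255,255),1)
    return np.array(out).round(4),im
POTS=dict(blue=((.474,-.34),.088,.028),grn=((.473,-.114),.102,.026),yel=((.624,-.121),.11,.023),red=((.604,-.226),.118,.022),bcup=((.614,-.343),.088,.028),bvase=((.471,-.225),.11,.023))
E
python3 - <<'E'
from h import *
w=np.load('w1.npy',allow_pickle=True).item(); ims=[]
for n,(c0,z,r) in POTS.items():
    o,im=circ(w,c0,z,r,.05); print(n,o.tolist()); ims.append(cv2.resize(im,(200,200)))
w=cap('wrist'); np.save('w2.npy',w,allow_pickle=True); print(w['s']['ee_pos'])
st=[]
for n,c0 in dict(small=(.584,.146),med=(.59,.313),large=(.456,.299),xl=(.464,.147)).items(): 
    st.append(cv2.resize(rect(w,c0,.08,.06,.4),(200,200)))
save('m1',np.vstack([np.hstack(ims[:4]),np.hstack(st)]))
save('w2',w['image'])
E
```

```text
blue [[0.4697999954223633, -0.3425999879837036, 27.452299118041992]]
grn [[0.47200000286102295, -0.11379999667406082, 25.304100036621094], [0.4860000014305115, -0.13459999859333038, 26.74449920654297]]
yel [[0.6218000054359436, -0.11999999731779099, 22.495899200439453]]
red []
bcup []
bvase [[0.46880000829696655, -0.23199999332427979, 22.502899169921875]]
[0.51951183 0.16789611 0.32054473]
```

View pics/m1.png

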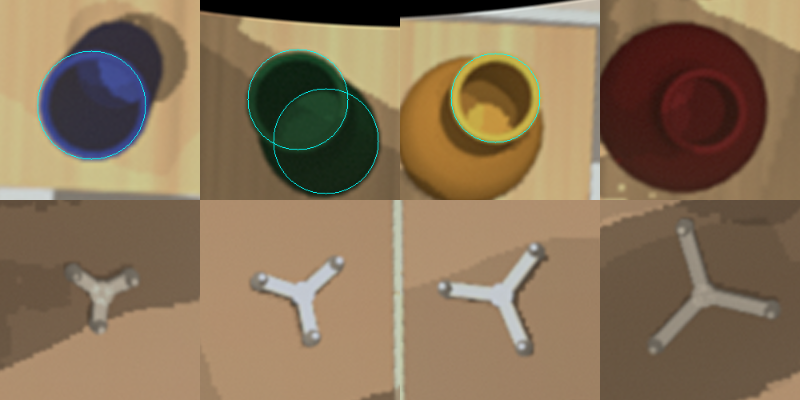

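The rectified crops fit well on blue, green and yellow. Red's rim sits near its crop centre (703,111), and all four stilts are clear.

```bash
python3 - <<'E'
from h import *
w=np.load('w1.npy',allow_pickle=True).item()
w3=dict(w); w3['image']=np.repeat(np.clip(w['image'][...,:1].astype(float)*2,0,255).astype(np.uint8),3,2)
print('red',circ(w3,(.604,-.226),.118,.022,.05)[0].tolist())
w=np.load('w2.npy',allow_pickle=True).item(); ims=[]
for n,(c0,R) in dict(small=((.584,.146),20),med=((.59,.313),27),large=((.456,.299),34),xl=((.464,.147),42)).items():
    im=rect(w,c0,.085,.06,.4); N=im.shape[0]; f=im.astype(int); d=f[...,0]-f[...,2]; m=((d<0.72*np.median(d)*f.max(2)/np.median(f.max(2)))).astype(np.uint8)
    k,l,st,ce=cv2.connectedComponentsWithStats(m)
    b=min((i for i in range(1,k) if st[i,4]>300),key=lambda i:np.hypot(*(ce[i]-N/2))); p=np.argwhere(l==b)[:,::-1].astype(np.float32)
    (u,v),r=cv2.minEnclosingCircle(p); cv2.circle(im,(int(u),int(v)),int(r),(0,255,255),1); cv2.circle(im,(int(u),int(v)),int(R/.4),(0,255,0),1)
    im[(l==b)&(cv2.erode((l==b).astype(np.uint8),np.ones((3,3)))==0)]=(255,0,0)
    cv2.circle(im,(int(u),int(v)),2,(0,0,255),-1)
    print(n,round(c0[0]+(u-N/2+.5)*.0004,4),round(c0[1]-(v-N/2+.5)*.0004,4),r*.4); ims.append(im[30:270,30:270] if 0 else im)
save('m2',cv2.resize(np.vstack([np.hstack(ims[:2]),np.hstack(ims[2:])]),(600,600)))
print(go([.470,-.343,.20]))
E
```

```text
red [[0.6061999797821045, -0.23180000483989716, 21.241199493408203]]
small 0.5833 0.1522 24.864416503906252
med 0.5909 0.3161 31.772711181640627
large 0.4576 0.3005 38.352682495117186
xl 0.4668 0.1515 46.61437072753907
(array([-510.9,  -48.1,  120.6]), array([ 0.01,  0.01, -0.18]))
```

View pics/m2.png

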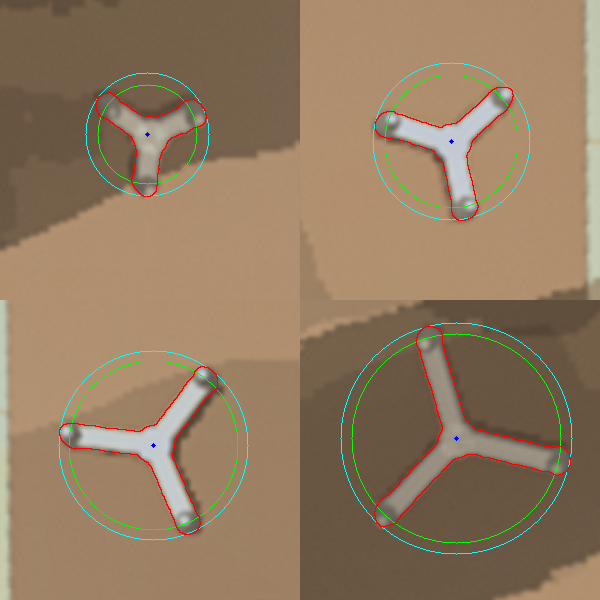

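The stilt outlines and centres match the given sizes (tip circle plus about 4.6 mm, as expected). The tip tops show a small outward parallax, so I'll correct the centres by about 1.7% of their distance from the camera's nadir. The blue cup is first.

Request:
play_rows:
  steps:
    - [[-49,-5,0,0,0,0],[-98,-10,10,0,0,0],[-147,-15,20,0,0,0],[-196,-20,30,0,0,0],[-245,-25,40,0,0,0],[-294,-30,50,0,0,0],[-343,-35,70,0,0,0],[-390,-40,80,0,0,0],[-438,-45,90,0,0,0],[-486,-48,100,0,0,0]]

```text
time: 3.6
ee_pos: [0.4694, -0.3187, 0.2204]
eef_rot: [[0.003, 1.0, 0.0], [1.0, -0.003, -0.0], [-0.0, 0.0, -1.0]]
contact_force: [1.1, -0.2, 0.1]
finger_gap: 0.0856
grasp_force: 0.0
```

Request:
play_rows:
  steps:
    - [[-25,0,20,0,0,-0.2],[-25,0,20,0,0,-0.2],[-25,0,20,0,0,-0.2],[-25,0,20,0,0,-0.2],[-25,0,20,0,0,-0.2]]

```text
time: 4.1
ee_pos: [0.4715, -0.34, 0.2015]
eef_rot: [[-0.003, 1.0, 0.001], [1.0, 0.003, -0.001], [-0.001, 0.001, -1.0]]
contact_force: [0.2, -0.1, -0.1]
finger_gap: 0.0853
grasp_force: 0.0
```

```bash
python3 - <<'E'
from h import *
w=cap('wrist'); np.save('w3.npy',w,allow_pickle=True)
o,im=circ(w,(.470,-.343),.088,.028,.05); print(o.tolist(),w['s']['ee_pos'])
print(go([.470,-.343,.074]))
E
```

```text
[[0.4717999994754791, -0.34040001034736633, 28.332000732421875]] [ 0.4715273  -0.33995728  0.20150861]
(array([ -3.1,  -1.8, 127.5]), array([0.06, 0.04, 0.22]))
```

Request:
play_rows:
  steps:
    - [[0,0,35,0,0,0],[0,0,70,0,0,0],[0,0,95,0,0,0],[0,0,112,0,0,0],[0,0,127,0,0,0],[0,0,127,0,0,0]]

```text
time: 4.75
ee_pos: [0.4708, -0.3391, 0.0722]
eef_rot: [[-0.004, 1.0, -0.002], [1.0, 0.004, 0.002], [0.002, -0.002, -1.0]]
contact_force: [0.5, 0.7, -0.1]
finger_gap: 0.0854
grasp_force: 0.0
```

Request:
play_rows:
  steps:
    - [[0,0,0,0,0,0],[0,0,0,0,0,0],[0,0,0,0,0,0],[0,0,0,0,0,0],[0,0,0,0,0,0],[0,0,0,0,0,0],[0,0,0,0,0,0],[0,0,0,0,0,0]]
  claw: 45
  newtons: 30

```text
time: 5.55
ee_pos: [0.472, -0.3407, 0.075]
eef_rot: [[-0.003, 1.0, 0.002], [1.0, 0.003, -0.001], [-0.001, 0.002, -1.0]]
contact_force: [-1.0, 1.4, 7.3]
finger_gap: 0.0552
grasp_force: 31.7
```

```bash
python3 - <<'E'
from h import *
w=cap('wrist'); np.save('w4.npy',w,allow_pickle=True); save('w4',w['image'])
p=w['s']['ee_pos']; o,im=circ(w,p[:2],.088,.028,.05); print(o.tolist(),p,w['s']['grasp_force'],w['s']['finger_gap'])
save('w4r',im)
E
```

```text
[[0.4702, -0.3401, 29.0813]] [ 0.47198727 -0.34073102  0.07503264] 31.657151989638805 0.055233379270645394
```

View pics/w4.png

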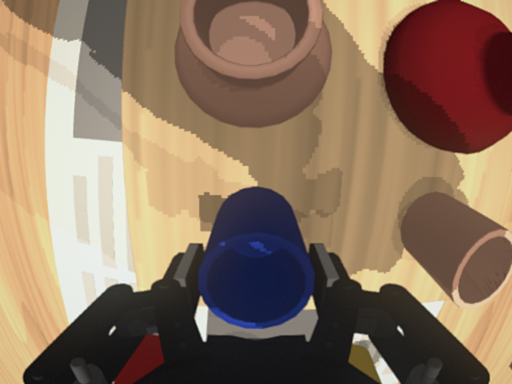

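The cup is held between the pads, centred in the image (col 257). Lift and carry.

Request:
play_rows:
  steps:
    - [[0,0,-20,0,0,0],[0,0,-55,0,0,0],[0,0,-95,0,0,0],[0,0,-135,0,0,0],[20,5,-165,0,0,0],[60,14,-165,0,0,0],[105,24,-165,0,0,0],[150,34,-165,0,0,0],[195,45,-165,0,0,0],[240,55,-165,0,0,0]]

```text
time: 6.6
ee_pos: [0.5258, -0.0985, 0.2393]
eef_rot: [[-0.003, 1.0, 0.001], [1.0, 0.003, -0.0], [-0.0, 0.001, -1.0]]
contact_force: [0.4, -0.1, -1.9]
finger_gap: 0.055
grasp_force: 32.6
```

Request:
play_rows:
  steps:
    - [[45,11,0,0,0,0],[90,22,0,0,0,0],[135,33,0,0,0,0],[180,44,0,0,0,0],[220,54,0,0,0,0],[245,58,0,0,0,0],[251,58,0,0,0,0],[251,58,0,0,0,0],[251,58,0,0,0,0]]

```text
time: 7.5
ee_pos: [0.5827, 0.1501, 0.2388]
eef_rot: [[-0.003, 1.0, 0.0], [1.0, 0.003, -0.0], [-0.0, 0.0, -1.0]]
contact_force: [-0.4, 0.5, -1.3]
finger_gap: 0.0554
grasp_force: 32.5
```

```bash
python3 - <<'E'
from h import *
w=cap('wrist'); np.save('w5.npy',w,allow_pickle=True); save('w5',w['image'])
p=w['s']['ee_pos']; o,im=circ(w,p[:2],p[2]+.013,.028,.05); print(o.tolist(),p,w['s']['grasp_force'])
print(go([.585,.150,.150]))
E
```

```text
[[0.5821, 0.1479, 27.3603]] [0.58274188 0.15007385 0.23881694] 32.547810673713684
(array([ 0.3,  2.2, 88.9]), array([0.01, 0.01, 0.11]))
```

View pics/w5.png

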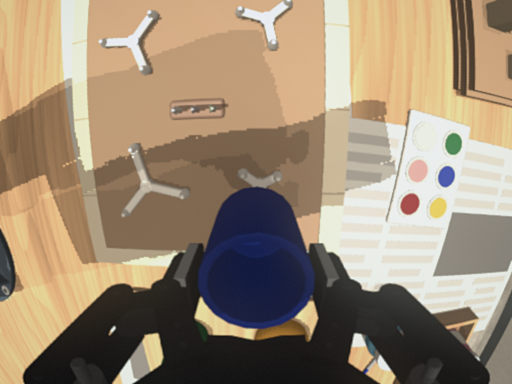

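The wrist shows the cup upright over the small stilt, with two of the stilt's points visible at (243,174) and (279,177). I'll use these to cross-check.

```bash
python3 - <<'E'
from h import *
w=np.load('w5.npy',allow_pickle=True).item()
t=wpts(w,[(243,174),(279,177)],.085)[:,:2]; print(t)
c=np.array([.5844,.1506]); a=np.array([[108-147,134-100],[196-147,134-115]])*.0004; a*=.02/np.linalg.norm(a,axis=1)[:,None]
print('centres',t-a)
E
```

```text
[[0.56976072 0.16272782]
 [0.60499233 0.1598342 ]]
centres [[0.58483618 0.14958511]
 [0.5863451  0.15260364]]
```

Request:
play_rows:
  steps:
    - [[1,2,25,0,0,0],[1.3,2.2,50,0,0,0],[1.3,2.2,70,0,0,0],[1.3,2.2,80,0,0,0],[1.3,2.2,86,0,0,0],[1.3,2.2,86,0,0,0],[1.3,2.2,86,0,0,0]]

```text
time: 8.25
ee_pos: [0.5857, 0.152, 0.1535]
eef_rot: [[-0.002, 1.0, 0.001], [1.0, 0.002, 0.0], [0.0, 0.001, -1.0]]
contact_force: [1.1, 0.7, -1.5]
finger_gap: 0.0549
grasp_force: 32.5
```

Request:
play_rows:
  steps:
    - [[0,0,1,0,0,0],[0,0,2,0,0,0],[0,0,3,0,0,0],[0,0,3,0,0,0]]

```text
time: 8.65
ee_pos: [0.5851, 0.1522, 0.1495]
eef_rot: [[-0.003, 1.0, -0.0], [1.0, 0.003, 0.0], [0.0, -0.0, -1.0]]
contact_force: [0.3, 0.1, -1.2]
finger_gap: 0.0551
grasp_force: 32.5
```

Request:
play_rows:
  steps:
    - [[0,0,0.7,0,0,0],[0,0,1.4,0,0,0],[0,0,1.4,0,0,0]]

```text
time: 8.95
ee_pos: [0.5851, 0.1522, 0.148]
eef_rot: [[-0.003, 1.0, -0.0], [1.0, 0.003, 0.0], [0.0, -0.0, -1.0]]
contact_force: [-0.5, 0.1, -1.4]
finger_gap: 0.0552
grasp_force: 32.5
```

Request:
play_rows:
  steps:
    - [[0,0,0.5,0,0,0],[0,0,1,0,0,0],[0,0,1,0,0,0]]

```text
time: 9.25
ee_pos: [0.5852, 0.1522, 0.1475]
eef_rot: [[-0.003, 1.0, 0.0], [1.0, 0.003, 0.0], [0.0, 0.0, -1.0]]
contact_force: [-0.7, -0.3, 2.2]
finger_gap: 0.0553
grasp_force: 32.9
```

Contact felt (force rose from -1.4 to +2.2 N). Release, rise, and look back.

Request:
play_rows:
  steps:
    - [[0,0,0,0,0,0],[0,0,0,0,0,0],[0,0,0,0,0,0],[0,0,0,0,0,0],[0,0,0,0,0,0],[0,0,-20,0,0,0],[0,0,-50,0,0,0],[0,0,-90,0,0,0],[0,0,-130,0,0,0],[0,0,-130,0,0,0]]
  claw: 85

```text
time: 10.25
ee_pos: [0.587, 0.1526, 0.2829]
eef_rot: [[-0.003, 1.0, 0.008], [1.0, 0.003, 0.002], [0.002, 0.008, -1.0]]
contact_force: [1.3, -0.4, 0.7]
finger_gap: 0.0846
grasp_force: 0.0
```

Request:
play_rows:
  steps:
    - [[-35,-12,-20,0,0,0],[-70,-25,-40,0,0,0],[-70,-25,-40,0,0,0],[-70,-25,-40,0,0,0]]

```text
time: 10.65
ee_pos: [0.5604, 0.0815, 0.3174]
eef_rot: [[-0.001, 1.0, 0.001], [1.0, 0.001, 0.0], [0.0, 0.001, -1.0]]
contact_force: [-0.1, 0.1, -0.3]
finger_gap: 0.0847
grasp_force: 0.0
```

```bash
python3 - <<'E'
from h import *
w=cap('wrist'); np.save('w6.npy',w,allow_pickle=True); print(w['s']['ee_pos'])
o,im=circ(w,(.585,.151),.161,.028,.06); print(o.tolist())
save('m6',np.hstack([im,rect(w,(.585,.151),.085,.06)]))
print(go([.472,-.16,.22]))
E
```

```text
[0.56042351 0.0814826  0.31744063]
[[0.5852000117301941, 0.15240000188350677, 28.12929916381836]]
(array([-241.9,  -88.9,   96.6]), array([-0.01, -0.02,  0.13]))
```

View pics/m6.png

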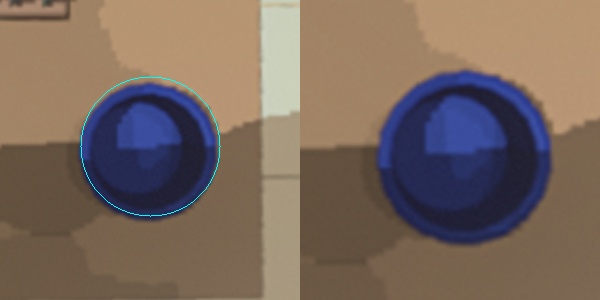

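The cup is upright and centred on its stilt to within about 1.5 mm. The green beaker is next.

Request:
play_rows:
  steps:
    - [[-45,-20,0,0,0,0],[-90,-40,10,0,0,0],[-135,-65,40,0,0,0],[-175,-85,75,0,0,0],[-195,-89,97,0,0,0],[-195,-89,97,0,0,0],[-195,-89,97,0,0,0]]

```text
time: 11.4
ee_pos: [0.4715, -0.113, 0.219]
eef_rot: [[-0.002, 1.0, -0.002], [1.0, 0.002, 0.001], [0.001, -0.002, -1.0]]
contact_force: [0.1, -0.0, 0.6]
finger_gap: 0.0849
grasp_force: 0.0
```

```bash
cat >> h.py <<'E'
def chk(n,ctr,z,r,gain=1,ch=None):
    w=cap('wrist'); np.save(n+'.npy',w,allow_pickle=True); p=w['s']['ee_pos']
    w2=dict(w)
    if ch is not None: w2['image']=np.repeat(np.clip(w['image'][...,ch:ch+1].astype(float)*gain,0,255).astype(np.uint8),3,2)
    o,im=circ(w2,ctr,z,r,.05)
    save(n,np.hstack([im,rect(w,ctr,z,.05)])); print(n,'TCP',p.round(4),'circ',o.tolist(),w['s']['grasp_force'].__round__(1))
    return w,o
E
python3 - <<'E'
from h import *
chk('g1',(.472,-.114),.102,.026,2,1); print(go([.472,-.114,.088]))
E
```

```text
g1 TCP [ 0.4715 -0.113   0.219 ] circ [[0.4717999994754791, -0.09300000220537186, 25.354799270629883], [0.4726000130176544, -0.11420000344514847, 25.187299728393555]] 0.0
(array([ -1.5,  -0.3, 131.9]), array([-0.03, -0.04,  0.17]))
```

View pics/g1.png

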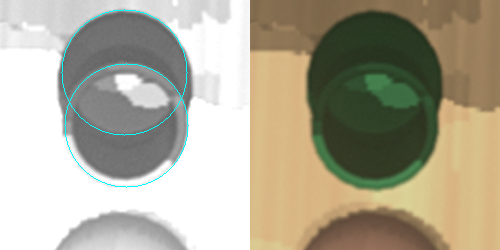

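Lower circle is the rim: about (.4725,-.1145), so shift by 1.5 mm and descend.

Request:
play_rows:
  steps:
    - [[-1.5,0.7,40,0,0,0],[-1.5,0.7,80,0,0,0],[-1.5,0.7,105,0,0,0],[-1.5,0.7,121,0,0,0],[-1.5,0.7,131,0,0,0],[-1.5,0.7,131,0,0,0]]

```text
time: 12.05
ee_pos: [0.473, -0.1137, 0.0886]
eef_rot: [[-0.005, 1.0, -0.001], [1.0, 0.005, 0.0], [0.0, -0.001, -1.0]]
contact_force: [-0.2, 0.1, -0.5]
finger_gap: 0.0851
grasp_force: 0.0
```

Request:
play_rows:
  steps:
    - [[0,0,0,0,0,0],[0,0,0,0,0,0],[0,0,0,0,0,0],[0,0,0,0,0,0],[0,0,0,0,0,0],[0,0,0,0,0,0],[0,0,0,0,0,0],[0,0,0,0,0,0]]
  claw: 42
  newtons: 35

```text
time: 12.85
ee_pos: [0.4733, -0.1148, 0.0904]
eef_rot: [[-0.003, 1.0, 0.002], [1.0, 0.003, -0.0], [-0.0, 0.002, -1.0]]
contact_force: [-1.2, 0.1, 6.2]
finger_gap: 0.0509
grasp_force: 35.5
```

Request:
play_rows:
  steps:
    - [[0,0,-20,0,0,0],[0,0,-55,0,0,0],[0,0,-95,0,0,0],[0,0,-135,0,0,0],[20,0,-165,0,0,0],[60,5,-178,0,0,0],[105,17,-178,0,0,0],[150,32,-178,0,0,0],[195,47,-178,0,0,0],[240,62,-178,0,0,0]]

```text
time: 13.85
ee_pos: [0.5342, 0.1273, 0.2679]
eef_rot: [[-0.003, 1.0, 0.001], [1.0, 0.003, 0.0], [0.0, 0.001, -1.0]]
contact_force: [0.5, -1.4, -2.0]
finger_gap: 0.0511
grasp_force: 37.7
```

Request:
play_rows:
  steps:
    - [[43,14,0,0,0,0],[86,28,0,0,0,0],[129,42,0,0,0,0],[165,52,0,0,0,0],[186,57,0,0,0,0],[192,57,0,0,0,0],[192,57,0,0,0,0],[192,57,0,0,0,0]]

```text
time: 14.65
ee_pos: [0.5902, 0.3168, 0.2675]
eef_rot: [[-0.002, 1.0, -0.0], [1.0, 0.002, -0.0], [-0.0, -0.0, -1.0]]
contact_force: [0.1, -0.3, -2.3]
finger_gap: 0.0511
grasp_force: 37.7
```

```bash
python3 - <<'E'
from h import *
p=manip.observe()['ee_pos']; chk('g2',p[:2],p[2]+.0116,.026,2,1); print(go([.592,.317,.164]))
E
```

```text
g2 TCP [0.5902 0.3168 0.2675] circ [[0.5908, 0.319, 26.0984]] 37.7
(array([  0.5,   1.8, 103.6]), array([0.01, 0.  , 0.11]))
```

View pics/g2.png

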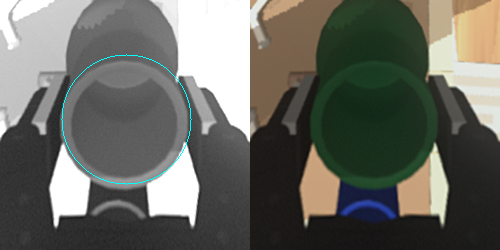

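The rim is centred on the TCP (crop centre 124,125). Correct +2 mm in x, then lower.

Request:
play_rows:
  steps:
    - [[0.5,2,30,0,0,0],[0.5,2,60,0,0,0],[0.5,2,82,0,0,0],[0.5,2,94,0,0,0],[0.5,2,100,0,0,0],[0.5,2,100,0,0,0],[0.5,2,100,0,0,0]]

```text
time: 15.4
ee_pos: [0.5929, 0.3182, 0.1684]
eef_rot: [[-0.003, 1.0, 0.001], [1.0, 0.003, 0.001], [0.001, 0.001, -1.0]]
contact_force: [-0.1, 0.0, -1.7]
finger_gap: 0.051
grasp_force: 37.7
```

Request:
play_rows:
  steps:
    - [[0,0,1,0,0,0],[0,0,2,0,0,0],[0,0,2.5,0,0,0],[0,0,2.5,0,0,0]]

```text
time: 15.8
ee_pos: [0.5924, 0.3183, 0.1648]
eef_rot: [[-0.003, 1.0, 0.0], [1.0, 0.003, 0.0], [0.0, 0.0, -1.0]]
contact_force: [0.8, -0.6, -2.7]
finger_gap: 0.0511
grasp_force: 37.7
```

Request:
play_rows:
  steps:
    - [[0,0,0.6,0,0,0],[0,0,1.2,0,0,0],[0,0,1.2,0,0,0]]

```text
time: 16.1
ee_pos: [0.5923, 0.3182, 0.1634]
eef_rot: [[-0.003, 1.0, -0.0], [1.0, 0.003, 0.0], [0.0, -0.0, -1.0]]
contact_force: [-0.7, -0.3, -2.7]
finger_gap: 0.051
grasp_force: 37.7
```

Request:
play_rows:
  steps:
    - [[0,0,0.4,0,0,0],[0,0,0.8,0,0,0],[0,0,0.8,0,0,0]]

```text
time: 16.4
ee_pos: [0.5925, 0.3182, 0.1629]
eef_rot: [[-0.003, 1.0, 0.0], [1.0, 0.003, 0.0], [0.0, 0.0, -1.0]]
contact_force: [0.5, 0.3, -1.3]
finger_gap: 0.0509
grasp_force: 37.9
```

Request:
play_rows:
  steps:
    - [[0,0,0.5,0,0,0],[0,0,0.5,0,0,0]]

```text
time: 16.6
ee_pos: [0.5925, 0.3183, 0.1626]
eef_rot: [[-0.003, 1.0, 0.001], [1.0, 0.003, 0.0], [0.0, 0.001, -1.0]]
contact_force: [-0.1, -0.3, 3.2]
finger_gap: 0.0512
grasp_force: 38.1
```

Request:
play_rows:
  steps:
    - [[0,0,0,0,0,0],[0,0,0,0,0,0],[0,0,0,0,0,0],[0,0,0,0,0,0],[0,0,0,0,0,0],[0,0,-20,0,0,0],[0,0,-50,0,0,0],[0,0,-90,0,0,0],[-35,0,-130,0,0,0],[-70,0,-140,0,0,0]]
  claw: 85

```text
time: 17.6
ee_pos: [0.5933, 0.2488, 0.306]
eef_rot: [[-0.005, 1.0, 0.005], [1.0, 0.005, 0.002], [0.002, 0.005, -1.0]]
contact_force: [0.3, -0.4, -0.2]
finger_gap: 0.085
grasp_force: 0.0
```

Request:
play_rows:
  steps:
    - [[0,0,0,0,0,0],[0,0,0,0,0,0]]

```text
time: 17.8
ee_pos: [0.5928, 0.2475, 0.3027]
eef_rot: [[-0.001, 1.0, 0.001], [1.0, 0.001, 0.001], [0.001, 0.001, -1.0]]
contact_force: [-0.5, 0.0, -0.3]
finger_gap: 0.0852
grasp_force: 0.0
```

```bash
python3 - <<'E'
from h import *
chk('g3',(.592,.3175),.175,.026,2,1); print(go([.622,-.120,.22]))
E
```

```text
g3 TCP [0.5928 0.2475 0.3027] circ [[0.5917999744415283, 0.3188999891281128, 26.150999069213867]] 0.0
(array([-368.3,   28.6,   81.8]), array([-0.01, -0.02,  0.13]))
```

Green sits within 1.6 mm. Yellow vase next.

Request:
play_rows:
  steps:
    - [[-45,3,0,0,0,0],[-90,6,0,0,0,0],[-138,10,0,0,0,0],[-186,14,0,0,0,0],[-234,18,0,0,0,0],[-280,22,20,0,0,0],[-320,25,45,0,0,0],[-350,28,70,0,0,0],[-368,29,82,0,0,0],[-368,29,82,0,0,0]]

```text
time: 18.85
ee_pos: [0.6218, -0.1208, 0.2173]
eef_rot: [[-0.001, 1.0, -0.005], [1.0, 0.001, 0.001], [0.001, -0.005, -1.0]]
contact_force: [-1.2, -0.1, -0.1]
finger_gap: 0.0851
grasp_force: 0.0
```

Request:
play_rows:
  steps:
    - [[0,0,0,0,0,0],[0,0,0,0,0,0]]

```text
time: 19.05
ee_pos: [0.6232, -0.1183, 0.2211]
eef_rot: [[-0.004, 1.0, 0.001], [1.0, 0.004, 0.0], [0.0, 0.001, -1.0]]
contact_force: [-0.0, -1.1, 0.7]
finger_gap: 0.0852
grasp_force: 0.0
```

```bash
python3 - <<'E'
from h import *
chk('y1',(.622,-.120),.110,.023); print(go([.622,-.120,.096]))
E
```

```text
y1 TCP [ 0.6232 -0.1183  0.2211] circ [[0.6222000122070312, -0.11819999665021896, 22.785200119018555]] 0.0
(array([ -1.7,  -1.4, 125.2]), array([ 0.09, -0.  ,  0.26]))
```

Request:
play_rows:
  steps:
    - [[0,-1,40,0,0,0],[0,-1,75,0,0,0],[0,-1,100,0,0,0],[0,-1,115,0,0,0],[0,-1,124,0,0,0],[0,-1,124,0,0,0]]

```text
time: 19.7
ee_pos: [0.6215, -0.1189, 0.0958]
eef_rot: [[-0.004, 1.0, -0.001], [1.0, 0.004, 0.0], [0.0, -0.001, -1.0]]
contact_force: [0.2, 1.1, 0.7]
finger_gap: 0.0849
grasp_force: 0.0
```

Request:
play_rows:
  steps:
    - [[0,0,0,0,0,0],[0,0,0,0,0,0],[0,0,0,0,0,0],[0,0,0,0,0,0],[0,0,0,0,0,0],[0,0,0,0,0,0],[0,0,0,0,0,0],[0,0,0,0,0,0],[0,0,0,0,0,0]]
  claw: 36
  newtons: 40

```text
time: 20.6
ee_pos: [0.6224, -0.1198, 0.0975]
eef_rot: [[-0.003, 1.0, 0.002], [1.0, 0.003, -0.0], [-0.0, 0.002, -1.0]]
contact_force: [0.0, 0.9, 5.9]
finger_gap: 0.0448
grasp_force: 40.2
```

Request:
play_rows:
  steps:
    - [[0,0,-20,0,0,0],[0,0,-55,0,0,0],[0,0,-95,0,0,0],[0,0,-135,0,0,0],[20,-5,-165,0,0,0],[60,-20,-180,0,0,0],[100,-38,-180,0,0,0],[142,-57,-180,0,0,0],[184,-76,-180,0,0,0],[226,-95,-180,0,0,0]]

```text
time: 21.6
ee_pos: [0.5248, 0.1073, 0.2762]
eef_rot: [[-0.002, 1.0, -0.0], [1.0, 0.002, 0.0], [0.0, -0.0, -1.0]]
contact_force: [0.9, 1.4, -3.4]
finger_gap: 0.0445
grasp_force: 42.3
```

Request:
play_rows:
  steps:
    - [[42,-18,0,0,0,0],[84,-36,0,0,0,0],[126,-52,0,0,0,0],[165,-65,0,0,0,0],[187,-71,0,0,0,0],[195,-71,0,0,0,0],[195,-71,0,0,0,0],[195,-71,0,0,0,0]]

```text
time: 22.4
ee_pos: [0.4546, 0.3, 0.276]
eef_rot: [[-0.002, 1.0, -0.0], [1.0, 0.002, -0.001], [-0.001, -0.0, -1.0]]
contact_force: [-0.4, 0.5, -3.5]
finger_gap: 0.0448
grasp_force: 42.3
```

```bash
python3 - <<'E'
from h import *
p=manip.observe()['ee_pos']; chk('y2',p[:2],p[2]+.0125,.023); print(go([.4565,.3015,.1705]))
E
```

```text
y2 TCP [0.4546 0.3    0.276 ] circ [[0.4536, 0.3022, 22.8995]] 42.3
(array([  1.8,   1.8, 105.6]), array([-0.01,  0.03,  0.1 ]))
```

Request:
play_rows:
  steps:
    - [[1,2,30,0,0,0],[1,2,60,0,0,0],[1,2,84,0,0,0],[1,2,96,0,0,0],[1,2,102,0,0,0],[1,2,102,0,0,0],[1,2,102,0,0,0]]

```text
time: 23.15
ee_pos: [0.4571, 0.3019, 0.1753]
eef_rot: [[-0.002, 1.0, 0.001], [1.0, 0.002, 0.001], [0.001, 0.001, -1.0]]
contact_force: [-0.2, 0.4, -3.2]
finger_gap: 0.0448
grasp_force: 42.3
```

Request:
play_rows:
  steps:
    - [[0,0,1,0,0,0],[0,0,2,0,0,0],[0,0,2,0,0,0],[0,0,2,0,0,0]]

```text
time: 23.55
ee_pos: [0.4564, 0.3019, 0.1723]
eef_rot: [[-0.003, 1.0, 0.0], [1.0, 0.003, 0.0], [0.0, 0.0, -1.0]]
contact_force: [0.4, 0.4, -4.0]
finger_gap: 0.0448
grasp_force: 42.3
```

Request:
play_rows:
  steps:
    - [[0,0,0.6,0,0,0],[0,0,1.2,0,0,0],[0,0,1.2,0,0,0]]

```text
time: 23.85
ee_pos: [0.4563, 0.3018, 0.1708]
eef_rot: [[-0.003, 1.0, -0.0], [1.0, 0.003, -0.0], [-0.0, -0.0, -1.0]]
contact_force: [0.6, -0.1, -2.3]
finger_gap: 0.0448
grasp_force: 42.3
```

Request:
play_rows:
  steps:
    - [[0,0,0.4,0,0,0],[0,0,0.8,0,0,0],[0,0,0.8,0,0,0]]

```text
time: 24.15
ee_pos: [0.4564, 0.3018, 0.1702]
eef_rot: [[-0.003, 1.0, 0.0], [1.0, 0.003, 0.0], [0.0, 0.0, -1.0]]
contact_force: [0.2, -0.2, -2.8]
finger_gap: 0.0447
grasp_force: 42.4
```

Request:
play_rows:
  steps:
    - [[0,0,0.5,0,0,0],[0,0,0.5,0,0,0]]

```text
time: 24.35
ee_pos: [0.4565, 0.3019, 0.1699]
eef_rot: [[-0.003, 1.0, 0.0], [1.0, 0.003, 0.0], [0.0, 0.0, -1.0]]
contact_force: [0.3, -0.3, 0.2]
finger_gap: 0.0445
grasp_force: 42.6
```

Request:
play_rows:
  steps:
    - [[0,0,0.4,0,0,0],[0,0,0.4,0,0,0]]

```text
time: 24.55
ee_pos: [0.4565, 0.3019, 0.1697]
eef_rot: [[-0.003, 1.0, 0.0], [1.0, 0.003, 0.001], [0.001, 0.0, -1.0]]
contact_force: [-0.2, 0.3, 2.9]
finger_gap: 0.0445
grasp_force: 42.9
```

Request:
play_rows:
  steps:
    - [[0,0,0,0,0,0],[0,0,0,0,0,0],[0,0,0,0,0,0],[0,0,0,0,0,0],[0,0,0,0,0,0],[0,0,-20,0,0,0],[0,0,-50,0,0,0],[0,0,-90,0,0,0],[-35,0,-120,0,0,0],[-70,0,-130,0,0,0]]
  claw: 85

```text
time: 25.55
ee_pos: [0.4574, 0.232, 0.3022]
eef_rot: [[-0.005, 1.0, 0.004], [1.0, 0.005, 0.002], [0.002, 0.004, -1.0]]
contact_force: [0.7, -0.3, -0.0]
finger_gap: 0.0849
grasp_force: 0.0
```

Request:
play_rows:
  steps:
    - [[0,0,0,0,0,0],[0,0,0,0,0,0]]

```text
time: 25.75
ee_pos: [0.4569, 0.2314, 0.2996]
eef_rot: [[-0.001, 1.0, 0.001], [1.0, 0.001, 0.001], [0.001, 0.001, -1.0]]
contact_force: [0.8, -0.2, 0.4]
finger_gap: 0.0851
grasp_force: 0.0
```

```bash
python3 - <<'E'
from h import *
chk('y3',(.4565,.3015),.183,.023); print(go([.606,-.232,.22]))
E
```

```text
y3 TCP [0.4569 0.2314 0.2996] circ [[0.4562999904155731, 0.3037000000476837, 22.548099517822266]] 0.0
(array([-464.2,  148.3,   78.9]), array([-0.  , -0.02,  0.12]))
```

Request:
play_rows:
  steps:
    - [[-46,14,0,0,0,0],[-92,29,0,0,0,0],[-138,44,0,0,0,0],[-184,59,0,0,0,0],[-230,74,0,0,0,0],[-276,89,20,0,0,0],[-322,104,40,0,0,0],[-368,119,60,0,0,0],[-414,134,72,0,0,0],[-448,146,79,0,0,0]]

```text
time: 26.8
ee_pos: [0.6043, -0.2169, 0.2176]
eef_rot: [[-0.003, 1.0, -0.003], [1.0, 0.003, 0.001], [0.001, -0.003, -1.0]]
contact_force: [0.9, 0.9, 0.2]
finger_gap: 0.0849
grasp_force: 0.0
```

Request:
play_rows:
  steps:
    - [[-16,2,0,0,0,0],[-16,2,0,0,0,0],[-16,2,0,0,0,0],[-16,2,0,0,0,0]]

```text
time: 27.2
ee_pos: [0.606, -0.2301, 0.2206]
eef_rot: [[-0.005, 1.0, 0.0], [1.0, 0.005, 0.0], [0.0, 0.0, -1.0]]
contact_force: [-1.1, 0.1, -0.1]
finger_gap: 0.0852
grasp_force: 0.0
```

```bash
python3 - <<'E'
from h import *
chk('r1',(.606,-.232),.118,.022,2,0); print(go([.606,-.232,.105]))
E
```

```text
r1 TCP [ 0.606  -0.2301  0.2206] circ [[0.6057999730110168, -0.23180000483989716, 21.60110092163086]] 0.0
(array([-1.900e+00, -1.000e-01,  1.157e+02]), array([ 0.02, -0.01,  0.26]))
```

Request:
play_rows:
  steps:
    - [[-1.7,0,35,0,0,0],[-1.7,0,70,0,0,0],[-1.7,0,95,0,0,0],[-1.7,0,109,0,0,0],[-1.7,0,117,0,0,0],[-1.7,0,117,0,0,0]]

```text
time: 27.85
ee_pos: [0.6057, -0.2324, 0.1029]
eef_rot: [[-0.004, 1.0, -0.001], [1.0, 0.004, 0.0], [0.001, -0.001, -1.0]]
contact_force: [0.8, 0.2, -0.6]
finger_gap: 0.0856
grasp_force: 0.0
```

Request:
play_rows:
  steps:
    - [[0,0,0,0,0,0],[0,0,0,0,0,0],[0,0,0,0,0,0],[0,0,0,0,0,0],[0,0,0,0,0,0],[0,0,0,0,0,0],[0,0,0,0,0,0],[0,0,0,0,0,0],[0,0,0,0,0,0]]
  claw: 34
  newtons: 50

```text
time: 28.75
ee_pos: [0.6067, -0.2336, 0.1045]
eef_rot: [[-0.003, 1.0, 0.002], [1.0, 0.003, -0.0], [-0.0, 0.002, -1.0]]
contact_force: [0.5, 1.3, 6.2]
finger_gap: 0.0429
grasp_force: 50.0
```

Request:
play_rows:
  steps:
    - [[0,0,-20,0,0,0],[0,0,-55,0,0,0],[0,0,-95,0,0,0],[0,0,-135,0,0,0],[20,-8,-165,0,0,0],[55,-25,-175,0,0,0],[95,-43,-175,0,0,0],[135,-60,-175,0,0,0],[175,-77,-175,0,0,0],[215,-94,-175,0,0,0]]

```text
time: 29.75
ee_pos: [0.51, -0.0175, 0.2779]
eef_rot: [[-0.002, 1.0, -0.001], [1.0, 0.002, 0.0], [0.0, -0.001, -1.0]]
contact_force: [1.5, -0.1, -4.4]
finger_gap: 0.0426
grasp_force: 52.6
```

Request:
play_rows:
  steps:
    - [[40,-16,0,0,0,0],[80,-32,0,0,0,0],[120,-42,0,0,0,0],[148,-46,0,0,0,0],[163,-47,0,0,0,0],[169,-47,0,0,0,0],[169,-47,0,0,0,0],[169,-47,0,0,0,0]]

```text
time: 30.55
ee_pos: [0.4638, 0.1494, 0.278]
eef_rot: [[-0.002, 1.0, -0.001], [1.0, 0.002, -0.0], [-0.0, -0.001, -1.0]]
contact_force: [-0.6, -0.7, -4.8]
finger_gap: 0.0426
grasp_force: 52.6
```

```bash
python3 - <<'E'
from h import *
p=manip.observe()['ee_pos']; chk('r2',p[:2],p[2]+.0135,.022,2,0); print(go([.466,.150,.1775]))
E
```

```text
r2 TCP [0.4638 0.1494 0.278 ] circ [[0.4636, 0.1516, 21.5287]] 52.6
(array([  0.8,   2.1, 100.6]), array([-0.02,  0.02,  0.11]))
```

Request:
play_rows:
  steps:
    - [[0,2,30,0,0,0],[0,2,58,0,0,0],[0,2,80,0,0,0],[0,2,91,0,0,0],[0,2,97,0,0,0],[0,2,97,0,0,0],[0,2,97,0,0,0]]

```text
time: 31.3
ee_pos: [0.4665, 0.1501, 0.1822]
eef_rot: [[-0.003, 1.0, 0.001], [1.0, 0.003, 0.0], [0.0, 0.001, -1.0]]
contact_force: [0.1, 0.6, -4.1]
finger_gap: 0.0424
grasp_force: 52.6
```

Request:
play_rows:
  steps:
    - [[0,0,1,0,0,0],[0,0,2,0,0,0],[0,0,2,0,0,0],[0,0,2,0,0,0]]

```text
time: 31.7
ee_pos: [0.4659, 0.1502, 0.1794]
eef_rot: [[-0.003, 1.0, 0.0], [1.0, 0.003, 0.0], [0.0, 0.0, -1.0]]
contact_force: [0.2, 1.1, -4.3]
finger_gap: 0.0426
grasp_force: 52.6
```

Request:
play_rows:
  steps:
    - [[0,0,0.7,0,0,0],[0,0,1.4,0,0,0],[0,0,1.4,0,0,0]]

```text
time: 32.0
ee_pos: [0.4658, 0.1501, 0.1777]
eef_rot: [[-0.003, 1.0, -0.0], [1.0, 0.003, 0.0], [0.0, -0.0, -1.0]]
contact_force: [1.0, -0.1, -4.6]
finger_gap: 0.0429
grasp_force: 52.6
```

Request:
play_rows:
  steps:
    - [[0,0,0.4,0,0,0],[0,0,0.8,0,0,0],[0,0,0.8,0,0,0]]

```text
time: 32.3
ee_pos: [0.4659, 0.1502, 0.1771]
eef_rot: [[-0.003, 1.0, 0.0], [1.0, 0.003, 0.0], [0.0, 0.0, -1.0]]
contact_force: [0.4, -0.3, -2.4]
finger_gap: 0.0427
grasp_force: 52.8
```

Request:
play_rows:
  steps:
    - [[0,0,0.5,0,0,0],[0,0,0.8,0,0,0],[0,0,0.8,0,0,0]]

```text
time: 32.6
ee_pos: [0.466, 0.1502, 0.1767]
eef_rot: [[-0.003, 1.0, 0.001], [1.0, 0.003, 0.0], [0.0, 0.001, -1.0]]
contact_force: [-1.4, 0.1, 2.0]
finger_gap: 0.0426
grasp_force: 53.3
```

Request:
play_rows:
  steps:
    - [[0,0,0,0,0,0],[0,0,0,0,0,0],[0,0,0,0,0,0],[0,0,0,0,0,0],[0,0,0,0,0,0],[0,0,-20,0,0,0],[0,0,-50,0,0,0],[0,0,-90,0,0,0],[-20,0,-130,0,0,0],[-40,0,-160,0,0,0]]
  claw: 85

```text
time: 33.6
ee_pos: [0.4661, 0.11, 0.3386]
eef_rot: [[-0.004, 1.0, 0.002], [1.0, 0.004, 0.001], [0.001, 0.002, -1.0]]
contact_force: [1.4, -0.6, -1.4]
finger_gap: 0.0849
grasp_force: 0.0
```

Request:
play_rows:
  steps:
    - [[20,20,-30,0,0,0],[40,45,-60,0,0,0],[40,45,-60,0,0,0],[40,45,-60,0,0,0]]

```text
time: 34.0
ee_pos: [0.5114, 0.1505, 0.3959]
eef_rot: [[-0.003, 1.0, -0.0], [1.0, 0.003, -0.0], [-0.0, -0.0, -1.0]]
contact_force: [-0.3, -0.1, -0.5]
finger_gap: 0.0851
grasp_force: 0.0
```

```bash
python3 - <<'E'
from h import *
T=dict(blue=((.5844,.1506),.161,.028,None),grn=((.5921,.3173),.175,.026,1),yel=((.4565,.3015),.183,.023,None),red=((.4659,.1499),.191,.022,0))
for n,(c,z,r,ch) in T.items(): w,o=chk('f_'+n,c,z,r,2,ch)
t=cap('top')['image'][130:240,100:360]; wi=w['image']
save('fin',np.hstack([cv2.resize(wi,(400,300)),cv2.resize(t,(400,300))]))
E
```

```text
f_blue TCP [0.5114 0.1505 0.3959] circ [[0.5838000178337097, 0.15199999511241913, 27.824100494384766]] 0.0
f_grn TCP [0.5105 0.1501 0.3953] circ [[0.589900016784668, 0.3174999952316284, 25.523000717163086]] 0.0
f_yel TCP [0.51   0.1499 0.3951] circ [[0.4555000066757202, 0.3028999865055084, 23.049800872802734]] 0.0
f_red TCP [0.5098 0.1497 0.3952] circ [[0.4657000005245209, 0.15209999680519104, 21.28820037841797]] 0.0
```

View pics/fin.png

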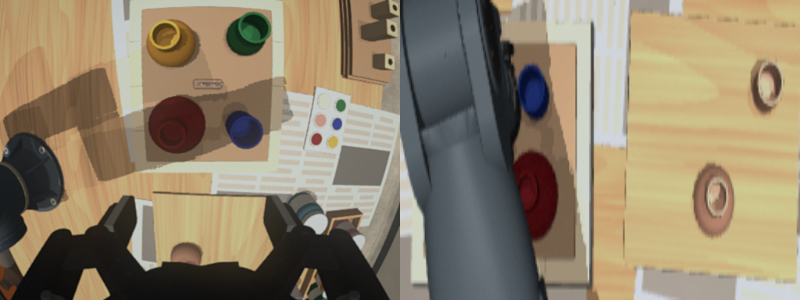

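All four pots stand upright, and the rims measure within about 2 mm of the stilt centres. The bare pots are still on the board, and the arm is clear. Hand in.

```bash
python3 -c "
from h import *
print(manip.hand_in())"
```

```text
the job is handed in; nothing more can be done
None
```

The kiln shelf is loaded and handed in at about 34 s: all four glazed pots stand upright on the stilts of their size, rims within about 2.5 mm of the measured stilt centres, and the two bare pink pots were not touched.

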